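Fit a spice grinder's paddle and bayonet lid and hold the lid at pulse

TASK

Set the grinding paddle fully down on the square shaft in the spice grinder and let go of it, then put the white lid on with its two lugs through the notches, fully down. Twist the lid clockwise (seen from above) until its bar points at the yellow pulse marks, about half way to the lock, never as far as the red lock marks, and finish still holding it there: a spring turns it back if it is let go. Leave the spice jars and the mug where they are.

Things in the scene. Friction and masses are not known exactly. Their poses are not given: they have to be found in the camera images.
- grinder_seat (a point): Spice grinder, fixed to the worktop: grey round housing 112 mm wide at the foot, 100 mm at the top, 102 mm high over all. This point is the centre of its deck, the inner floor of its collar, 85 mm above the worktop; z up, x towards one notch, -x towards the other. The aluminium collar rises 17 mm above the deck.
- shaft_top (a point): Top centre of the upright brass shaft in the middle of the grinder: 12 mm square, 17 mm high from the deck, sides along the grinder's x and y; its top 5 mm taper to 7 mm square.
- notch (a point): One of two opposite notches, marked green, in the collar's flange (this point: flange top, 42 mm from the grinder's axis). The flange is the top 6 mm of the collar, bore 76 mm; each notch spans 15 degrees either side, out to 91 mm diameter. Below the flange is a groove 11 mm high for the lid's lugs.
- pulse_mark (a point): One of two opposite yellow pulse marks on the collar's top, 45 degrees clockwise (seen from above) of the notches, 44 mm from the axis. The red lock marks stand 75 degrees clockwise of the notches.
- switch_ring (a joint): Sprung ring in the groove (two orange tabs), rad: 0 at rest, grows as the lid's lugs push it clockwise. From mid-notch the lid turns about 5 degrees freely, then takes the ring along: lid angle = joint + 0.09. The spring turns both back, 0.04 N m at rest, 0.12 at pulse. Pulse is 0.70 (0.52 to 0.87 counts); the lock clicks in at 1.20: never go there.
- paddle_mid (a point): Centre of the loose grinding paddle (60 g, upright, 48 mm high), 24 mm above its underside; x, y along its sides. Lower 20 mm: dark hub 28 mm square with a 14 mm square bore open below, 20 mm deep. Upper 28 mm: orange grip 24 mm square. Both parallel; any quarter turn fits. Two fins along x at the bottom, 52 mm over both. Fully down, its underside rests on the deck.
- paddle: The same paddle; origin at the centre of its underside, axes as above.
- lid_mid (a point): On the axis of the loose bayonet lid (140 g, upright), 48 mm above its underside; z up, x along its bar. Hollow white cup upside down, 72 mm diameter, 60 mm high, 96 mm with the blue bar on top; the foot tapers to 67 mm over the lowest 7 mm. The hollow, 56 mm high, covers the paddle. Fully down, its underside rests on the deck.
- lid: The same lid; origin at the centre of its underside, axes as above. Two blue lugs stick out under the ends of the bar, at +x and -x: 14 mm wide, 6 mm high, 3 to 9 mm above the underside, 86 mm over both. Either lug may go into either notch.
- lid_bar (a point): The lid's blue bar, 50 mm long (along the lid's x), 16 mm wide (y), 36 mm high above the cup. This point is on the lid's axis, 84 mm above its underside, 12 mm below the bar's top: a good place to grip.
- spice_jar_a: White-capped spice jar, 47 mm wide, 98 mm high, a bystander; origin under its centre.
- spice_jar_b: Red-capped spice jar, 44 mm wide, 105 mm high, a bystander; origin under its centre.
- striped_mug: Cream striped mug, 82x120 mm with its handle, 94 mm high, a bystander; origin under its centre.
Not all that is in view belongs to the job. Of the things that look like the paddle, the middle-sized one is meant.

How it is judged:
On the way, in this order (a step that is already met when the one before it is completed fails the run):
1. the paddle is fully down on the square shaft and let go (z of paddle_mid in the frame of grinder_seat below 0.028 m and horizontal distance between paddle_mid and grinder_seat below 0.004 m and angle between paddle_mid's own z axis and vertical below 0.1 rad and contact force between the fingers and paddle below 0.2 N), for 0.2 s.
2. the lid is fully down in the collar, its lugs through the notches (z of paddle_mid in the frame of grinder_seat below 0.028 m and horizontal distance between paddle_mid and grinder_seat below 0.004 m and angle between each of paddle_mid, lid_mid's own z axis and vertical below 0.1 rad and z of lid_mid in the frame of grinder_seat below 0.052 m and horizontal distance between lid_mid and grinder_seat below 0.006 m), for 0.1 s.
3. the lid is turned to pulse (all of step 2 and value of joint switch_ring between 0.52 and 0.87 rad), for 0.3 s.
At the end, for the whole second after the job is handed in: Paddle within 4 mm of its seated height and of the shaft's axis; lid within 4 mm of its seated height, 6 mm of the axis, upright within 0.1 rad; the switch ring held still between 0.52 and 0.87 rad (bar within 10 degrees of the yellow marks); the fingers hold the lid with more than 1 N (all of step 3 and velocity of joint switch_ring between -0.1 and 0.1 rad/s and contact force between the fingers and lid above 1 N); the arm keeps its last pose, push and grip.
It fails at once if the lid is turned as far as the lock (value of joint switch_ring above 1.2 rad).
It fails at once if a spice jar or the mug is moved more than 30 mm (distance of any of spice_jar_a, spice_jar_b, striped_mug from where it was at the start of the episode above 0.03 m).
It also fails if it takes over 56 s, if anything falls off the work surface, if the arm or the gripper's body presses on something with over 40 N, if the wrist force passes 120 N, or if a joint passes its speed limit or range.

ROBOT

A 7-joint arm with a two-finger parallel gripper is mounted at the origin on a cart in front of the work surface, level with it; the furniture and walls round the work are solid. World frame = base frame: x ahead of the robot, y to its left, z up, the work surface at z = 0. Lengths are in m, angles in rad, forces in N, time in s.
With the tool pointing down it reaches from about 0.4 to 0.85 m from the base axis. Payload 10.4 kg.
Tool frame: the origin (TCP) lies between the finger pads; the fingertips stand 22 mm ahead of it and the grasp point (between the pads) lies 3 mm ahead of it; z points along the fingers, y is the line along which they close (so a half turn about z gives the same grasp; the last joint's range is limited). The gripper opens to 85 mm and grips with 20 to 120 N. Pads are 22 mm wide; open, the fingers measure 114 mm over their backs; the gripper's body (76 mm by 85 mm) begins 54 mm behind the grasp point. The pads swing forward as they close: fully open they stand 13 mm farther back than shut.
Start: joints at [-1.218, 0.332, -0.065, 1.46, 0.022, 1.35, -0.088], TCP at [0.229, 0.581, 0.253] pointing down, gripper open.
Joint ranges: [-2.6, 2.6], [-0.5, 2.12], [-1.47, 1.34], [0.16, 2.42], [-1.27, 4.41], [0.06, 2.06], [-2.6, 2.6]. Speed limits (rad/s): [2.22, 2.22, 2.79, 2.79, 3.14, 3.14, 3.14].

INTERFACE

Orientations are given as a unit quaternion [x, y, z, w].
In Python, from workcell import manip, camera, ticket, boxes_of, outline_of gives the robot as it stands.
- The arm moves only by the tool carry_out, never from a script. Its argument "deltas" is a list of rows, each a list of 5 numbers: the shift along the tool's x, y, z as a fraction of full scale, then the turn about the tool's z as a fraction of full scale, then the opening, from -1 (shut) to 1 (fully open), so that 0 is half open. In form: [[tx, ty, tz, spin, gripper], ...]. A call has 1 to 20 rows; each row is the pose to reach, as a shift and turn from the pose commanded when the call began, along the tool's axes at that moment; what a row does not reach only later rows make up. Full scale, the value 1, is 150 mm for a shift and 30 degrees for a turn. A row lasts 1/8 s, in which the tool goes at most 62.5 mm and 10.7 degrees, less where a joint would pass 70% of its speed; a pose out of reach is approached as far as the arm can. A call with a number of a shift or a turn outside -1 to 1 is refused whole. A call with a gripper value outside its range is refused whole. The fingers move at their own pace and stop on an object; "force" is the grip in N (left out, the last holds). Time passes only in rows, so rows that repeat a pose let the fingers close. It gives the time, the measured TCP pose, the force, the opening and the grip force at its end, in the units of the state.
- manip.get_obs(): the state, without advancing time (a new reading comes with each control period).
- camera(name): name is "side" or "top"; returns a dict with "img" (384x512x3 uint8, red, green, blue), "depth" (384x512 float32, m along the optical axis (not along the pixel's ray), 0 where there is no reading), "vertical_fov" (degrees; the focal length in pixels is half the picture's height over the tangent of half this angle, whatever the lens; pixels are square), "cx", "cy" (the principal point, pixels), "R" (3x3) and "t" (3): a world point X has camera coordinates R X + t. Camera axes: x right, y down, z forward; pixel columns grow to the right and rows downward; lengths in m; the calibration is good to about 2 mm. A picture is of the moment at which its call begins.
- ticket.hand_in(): hands the job in; it is judged then, once.
Trained networks look in a picture, given as the dict that the camera call returned (one of the last four; its "shot" number tells which), for a name from the list of things; names that differ only in an ending like _2 or _b are one class to them, and where a whole thing is asked for, a point or a joint stands for the part that bears it (a point fixed in the world has none). Each returns a list of dicts, best first, with "conf" (0 to 1); they miss things now and then, are a little off and sometimes report something else, mostly with a low value. They report only what shows in the picture. A call takes as long as a camera call. They do not tell look-alikes from the thing itself.
- boxes_of(query, picture): "position" ([x, y, z] in m, in world coordinates, good to about 4 mm: the middle of the surface that is visible of it).
- outline_of(query, picture): "region" (384x512 bool, what is visible of it).
The state is a dict: "clock": time; "joint_pos": joint angles; "joint_velocities": joint speeds; "tau": joint torques, N m; "position": TCP position; "ee_rot": TCP orientation; "ft_force": force on the tool from outside, world axes, zero at the start; "torque": the same for the moment, N m; "grip_width": opening from 0.0 (shut) to 1.0 (fully open); "grasp_force": force on a finger pad.
Only numpy, scipy, OpenCV 4.12 (cv2) and the standard library are available. Lean on these libraries where they do the work, as an engineer would, in place of code of your own. Each camera call takes 0.05 s, during which the arm holds its last target. There are 200 camera calls.

## Working session

There is one attempt and no reset: what is moved stays moved. The work goes in short steps, Python scripts to look and compute and a tool call to move; the robot and the scene stay as the last step left them, time stands still between calls to the robot, and variables do not carry over. Pictures are saved under pics/ and viewed, at most 10 in all, crops included, and the job is handed in when it is done.

Besides the shell and the picture viewer there is one more tool, called after ">>>" as name(argument=value, ...), one argument or row to a line, values as JSON. carry_out: Moves the arm, as the interface text tells. Its arguments: {"type":"object","properties":{"deltas":{"type":"array","items":{"type":"array","items":{"type":"number"}}},"force":{"type":"number"}},"required":["deltas"]}

```bash
mkdir -p pics; cat > h.py <<'E'
import numpy as np, cv2
from workcell import manip, camera, ticket, boxes_of, outline_of
def pts(p):
    d=p["depth"]; f=d.shape[0]/2/np.tan(np.radians(p["vertical_fov"])/2)
    v,u=np.mgrid[:d.shape[0],:d.shape[1]]
    c=np.stack([(u-p["cx"])/f*d,(v-p["cy"])/f*d,d],-1)
    return (c-p["t"])@p["R"]   # world points
def proj(p,X):
    f=192/np.tan(np.radians(p["vertical_fov"])/2); c=p["R"]@np.array(X)+p["t"]
    return f*c[0]/c[2]+p["cx"], f*c[1]/c[2]+p["cy"]
def save(n,im,s=1): cv2.imwrite("pics/"+n,cv2.resize(im[...,::-1],None,fx=s,fy=s,interpolation=cv2.INTER_CUBIC))
E
python3 - <<'E'
from h import *
t=camera("top"); s=camera("side")
save("both.png",np.vstack([t["img"],s["img"]])[:, :],0.78)
for p,n in((t,"top"),(s,"side")):
    print(n,p["R"].round(2).tolist(),p["t"].round(2),p["vertical_fov"])
    for q in ["grinder_seat","shaft_top","notch","pulse_mark","paddle","lid","lid_bar","spice_jar_a","striped_mug"]:
        for b in boxes_of(q,p)[:4]: print(q,np.round(b["position"],3),round(b["conf"],2),np.round(proj(p,b["position"])))
o=manip.get_obs(); print(o["position"],o["ee_rot"],o["clock"])
E
```

```text
top [[-0.01, -1.0, -0.02], [-1.0, 0.01, -0.08], [0.08, 0.02, -1.0]] [0.18 0.6  1.15] 42.0813301143898
grinder_seat [0.522 0.14  0.088] 0.78 [277. 214.]
shaft_top [0.525 0.144 0.088] 0.56 [275. 213.]
notch [0.517 0.137 0.084] 0.63 [279. 216.]
pulse_mark [0.52  0.142 0.086] 0.78 [276. 215.]
paddle [ 0.46  -0.096  0.044] 0.63 [381. 241.]
paddle [ 0.405 -0.033  0.034] 0.57 [353. 265.]
lid [0.479 0.339 0.066] 0.86 [189. 234.]
lid [0.514 0.138 0.085] 0.74 [278. 218.]
lid_bar [0.48  0.339 0.057] 0.79 [190. 233.]
spice_jar_a [0.708 0.055 0.1  ] 0.9 [315. 130.]
spice_jar_a [0.706 0.255 0.104] 0.56 [225. 131.]
striped_mug [0.668 0.434 0.096] 0.57 [145. 150.]
side [[0.84, -0.55, 0.0], [-0.24, -0.37, -0.9], [0.49, 0.75, -0.45]] [-0.38  0.29  0.69] 48.04755593996317
grinder_seat [0.506 0.106 0.073] 0.87 [245. 218.]
shaft_top [0.506 0.108 0.074] 0.74 [245. 218.]
notch [0.506 0.106 0.07 ] 0.83 [246. 219.]
pulse_mark [0.506 0.11  0.071] 0.76 [244. 218.]
paddle [ 0.452 -0.105  0.023] 0.74 [281. 295.]
paddle [ 0.555 -0.071  0.04 ] 0.66 [311. 262.]
paddle [ 0.405 -0.05   0.024] 0.6 [245. 288.]
lid [0.47  0.327 0.05 ] 0.64 [189. 195.]
lid [ 0.452 -0.105  0.022] 0.5 [281. 295.]
lid_bar [0.47  0.328 0.052] 0.56 [189. 194.]
spice_jar_a [0.705 0.035 0.066] 0.92 [331. 211.]
spice_jar_a [0.703 0.247 0.062] 0.63 [278. 181.]
spice_jar_a [0.503 0.106 0.075] 0.35 [244. 218.]
striped_mug [0.655 0.416 0.061] 0.75 [232. 165.]
[0.22937788 0.58141048 0.2533474 ] [ 1.86806699e-01  9.82396689e-01  5.53726161e-05 -8.78380672e-06] 1.0
```

View pics/both.png

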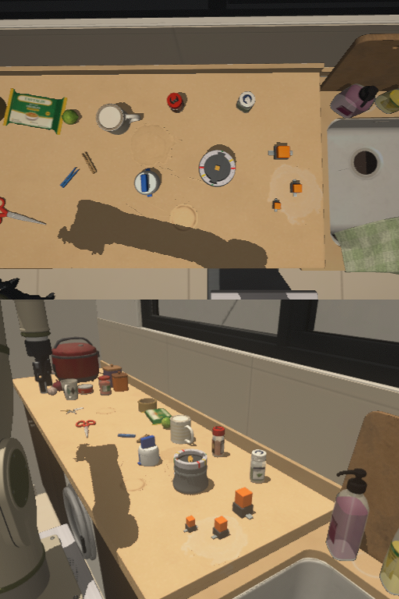

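The top view shows the lid at about (189,234), the grinder at (277,214), and three paddle look-alikes at (361,193) large, (381,241) middle and (353,265) small. The middle one should be the one meant, so I'll measure all three and confirm in an enlarged crop.

```bash
python3 - <<'E'
from h import *
t=camera("top"); P=pts(t); im=t["img"]
hsv=cv2.cvtColor(im,cv2.COLOR_RGB2HSV)
org=((hsv[...,0]<16)&(hsv[...,1]>190)&(hsv[...,2]>140)).astype(np.uint8)
n,l,st,c=cv2.connectedComponentsWithStats(org)
for i in range(1,n):
    if st[i,4]<40 or c[i][0]<330 or c[i][0]>420: continue
    q=P[l==i]; h=np.percentile(q[:,2],90); tq=q[q[:,2]>h-.006]
    r=cv2.minAreaRect((tq[:,:2]*1000).astype(np.float32)); print("orange",c[i].round(),"top z",h.round(4),"n",len(tq),r, tq[:,:2].mean(0).round(4))
# lid bar
bl=((hsv[...,0]>95)&(hsv[...,0]<125)&(hsv[...,1]>120)).astype(np.uint8)
n,l,st,c=cv2.connectedComponentsWithStats(bl)
for i in range(1,n):
    if st[i,4]<40: continue
    q=P[l==i]; h=np.percentile(q[:,2],90); tq=q[q[:,2]>h-.006]
    if h<.03: continue
    r=cv2.minAreaRect((tq[:,:2]*1000).astype(np.float32)); print("blue",c[i].round(),"z",h.round(4),len(tq),r)
# green notches, yellow, red marks near grinder
reg=np.hypot(P[...,0]-.522,P[...,1]-.14)<.075
for nm,lo,hi in(("green",40,85),("yellow",22,35),("red",0,8),("brass",10,24)):
    m=(reg&(hsv[...,0]>=lo)&(hsv[...,0]<=hi)&(hsv[...,1]>110)&(P[...,2]>.07)).astype(np.uint8)
    n,l,st,c=cv2.connectedComponentsWithStats(m)
    for i in range(1,n):
        if st[i,4]>=4: print(nm,c[i].round(1),st[i,4],P[l==i].mean(0).round(4))
ring=reg&(P[...,2]>.094)&(P[...,2]<.110)
r=cv2.minEnclosingCircle((P[ring][:,:2]*1000).astype(np.float32)); print("collar",r,np.median(P[ring][:,2]))
g=im[180:280,150:410]; save("crop1.png",g,3)
E
```

```text
orange [363. 194.] top z 0.071 n 191 ((544.08984375, 42.75993347167969), (37.41786193847656, 237.69808959960938), 12.840950012207031) [ 0.566  -0.0531]
orange [382. 241.] top z 0.0502 n 87 ((474.1317138671875, 23.316810607910156), (266.25628662109375, 21.964773178100586), 83.79669189453125) [ 0.4612 -0.0919]
orange [355. 263.] top z 0.0394 n 43 ((408.82666015625, -37.66136169433594), (14.949151992797852, 15.945908546447754), 88.8860855102539) [ 0.4099 -0.0387]
blue [185. 234.] z 0.0979 127 ((478.2504577636719, 345.85906982421875), (46.21418762207031, 13.369766235351562), 1.2810823917388916)
yellow [296. 205.] 11 [0.5413 0.0989 0.1025]
yellow [260.2 224.4] 13 [0.4994 0.1775 0.1012]
red [257.8 214.3] 16 [0.5215 0.1827 0.1008]
red [298.  215.5] 10 [0.5183 0.0948 0.1036]
brass [296. 205.] 11 [0.5413 0.0989 0.1025]
brass [278.2 214.7] 38 [0.52   0.1384 0.1256]
brass [260.2 224.4] 13 [0.4994 0.1775 0.1012]
collar ((520.0270385742188, 139.1736297607422), 50.4610595703125) 0.10160055332911841
```

View pics/crop1.png

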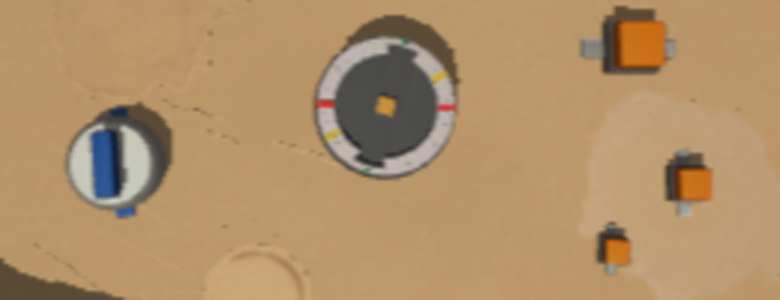

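The crop confirms three orange-gripped look-alikes: large (363,194), top 71 mm; middle (382,241), top about 50 mm; small (355,263), top 39 mm. The middle one fits the stated 48 mm. The grinder's notches point about -17° from world x. Next I'll measure the exact poses by ray-plane intersection.

```bash
cat >> h.py <<'E'
def ray(p,uv,z):
    f=192/np.tan(np.radians(p["vertical_fov"])/2); uv=np.atleast_2d(uv).astype(float)
    d=np.c_[(uv[:,0]-p["cx"])/f,(uv[:,1]-p["cy"])/f,np.ones(len(uv))]@p["R"]; o=-p["R"].T@p["t"]
    return (o+d*((z-o[2])/d[:,2])[:,None])[:,:2]
def rect(p,m,z):
    ys,xs=np.nonzero(m); c=cv2.minAreaRect((ray(p,np.c_[xs,ys],z)*1000).astype(np.float32)); return c
E
python3 - <<'E'
from h import *
t=camera("top"); P=pts(t); im=t["img"]; hsv=cv2.cvtColor(im,cv2.COLOR_RGB2HSV).astype(int)
v,u=np.mgrid[:384,:512]
H,S,V=hsv[...,0],hsv[...,1],hsv[...,2]
def comp(m,name,z,mn=4):
    n,l,st,c=cv2.connectedComponentsWithStats(m.astype(np.uint8))
    for i in range(1,n):
        if st[i,4]>=mn: print(name,c[i].round(1),st[i,4],(ray(t,c[i],z)[0]*1000).round(1),"rect",np.round(np.array(sum([list(x) if isinstance(x,tuple) else [x] for x in rect(t,l==i,z)],[])),1))
w=(abs(u-381)<16)&(abs(v-241)<16)
comp(w&(H<16)&(S>190)&(V>200),"pad top",.048)
comp(w&(S<60)&(V>110),"fins",.004)
w=(abs(u-189)<25)&(abs(v-234)<25)
b=w&(H>95)&(H<128)&(S>120)
comp(b&(V>140),"bar bright",.096); comp(b&(V<=140),"bar dark",.006)
wh=w&(S<60)&(V>170); comp(wh,"white",.06)
w=(abs(u-278)<28)&(abs(v-214)<28)
comp(w&(H>=40)&(H<=90)&(S>60)&(V>60),"green",.102)
comp(w&(H>=20)&(H<=35)&(S>110),"yellow",.102)
comp(w&(H>=8)&(H<=24)&(S>110)&(abs(u-278)<9)&(abs(v-214)<9),"shaft",.102)
# per component pixel dump of orange V
print(V[229:252,368:394]); print(H[229:252,368:394])
E
```

```text
fins [377.  230.6] 8 [483.1 -97.3] rect [483.4 -97.2   9.4   2.4  89.7]
fins [377.8 249.1] 23 [439.5 -98.1] rect [439.8 -98.5   9.5   9.4  89.7]
bar bright [183.5 235.6] 80 [475.7 346.6] rect [477.9 347.2  41.9  10.    4.8]
bar bright [191.4 250.6] 8 [442.9 329.1] rect [443.2 329.9   8.8   2.2  89.7]
bar dark [189.4 217.3] 7 [517.3 348.5] rect [516.8 349.5   9.6   2.4  89.7]
bar dark [185.9 232. ] 74 [482.4 356.6] rect [4.777e+02 3.600e+02 4.760e+01 1.670e+01 4.000e-01]
white [177.  234.6] 104 [477.3 367.8] rect [478.7 367.8  49.8  13.7   0.5]
white [194.  235.2] 149 [475.9 328.9] rect [473.3 331.7  27.7  59.2  72.4]
green [284.5 193.5] 4 [566.7 123.8] rect [566.7 123.8   2.2   2.2  89.5]
yellow [296.2 204.8] 12 [541.7  98.5] rect [541.5  98.4   3.9  10.8  26.2]
yellow [260.2 224.4] 13 [499.4 177.5] rect [499.6 177.1   3.9  12.7  26.2]
shaft [278.2 214.7] 38 [520.2 137.9] rect [519.7 138.5  13.1  13.1  89.5]
[[191 192 191 191 191 192 191 189 186 184 171 172 188 190 190 190 190 190
  189 189 189 189 189 190 190 189]
 [191 192 192 191 192 191 186 161 141 142 141 150 170 182 182 183 186
[... 3539 characters left out ...]
15 15 15 14 14 16 17 17 17
  17 17]
 [17 17 17 17 16 17 10 11 13 15 15 15 15 15 15 15 15 15 15 14 17 17 17 17
  17 17]
 [17 17 17 17 16 17 11 11 13 15 15 15 15 15 15 15 15 15 15 15 16 17 16 17
  17 17]
 [17 17 16 17 17 16 15 13 12 12 12 12 13 13 13 13 13 13 14 15 16 17 17 17
  17 17]
 [17 17 17 17 17 17 17 17 18 19 18 16 15 16 16 16 16 16 16 16 17 17 17 16
  16 17]
 [17 17 17 17 17 17 17 17 20 30 30 24 17 17 17 17 17 17 17 17 17 17 17 17
  17 17]
 [17 16 17 17 17 17 17 17 20 30 30 27 17 17 17 17 17 17 17 17 17 17 17 16
  17 17]
 [17 16 17 16 17 17 17 17 20 30 33 24 17 16 17 17 17 17 17 17 17 17 17 17
  17 17]
 [17 16 16 17 17 17 17 17 17 21 23 23 16 17 17 17 17 17 17 17 16 17 16 17
  17 17]]
```

```bash
python3 - <<'E'
from h import *
t=camera("top"); im=t["img"]; hsv=cv2.cvtColor(im,cv2.COLOR_RGB2HSV).astype(int)
print("paddle",ray(t,[381.75,241.2],.048), "fins mid",ray(t,[[377,230.6],[377.8,249.1]],.006))
print("lugs",ray(t,[[189.4,217.3],[191.4,250.6]],.009))
H,S,V=hsv[...,0],hsv[...,1],hsv[...,2]
s=np.s_[210:256:1,170:206]
print("rows210+, cols170+  V"); 
for r in range(214,256,3): print(r,*[f"{V[r,c]}" for c in range(172,208)])
print("S")
for r in range(214,256,3): print(r,*[f"{S[r,c]}" for c in range(172,208)])
print("col 182 V",V[210:256,182],"col184",V[210:256,184])
save("lid.png",im[208:260,164:216],8)
E
```

```text
paddle [[ 0.45963076 -0.09815508]] fins mid [[ 0.48315955 -0.09683369]
 [ 0.43970521 -0.09762988]]
lugs [[0.51720525 0.34804095]
 [0.43849946 0.34279004]]
rows210+, cols170+  V
214 185 185 184 183 183 184 185 185 185 184 183 183 184 184 185 185 183 180 180 181 180 178 175 148 118 149 178 183 184 185 184 185 184 179 175 178
217 184 184 185 185 184 184 184 184 184 184 178 149 111 97 69 70 69 71 70 67 67 87 90 90 91 91 90 92 99 112 149 178 184 185 186 185
220 184 185 185 185 185 185 182 177 156 113 88 90 88 80 75 74 74 72 74 75 74 72 70 69 72 79 86 90 91 90 91 92 107 153 182 185
223 185 185 184 179 151 116 132 168 181 158 129 126 110 87 73 67 73 97 155 190 193 179 147 110 87 77 70 67 71 81 89 90 91 92 107 153
226 183 168 133 125 168 195 196 165 135 136 139 142 143 139 113 70 52 71 104 160 196 199 199 199 193 155 100 81 72 67 69 79 89 91 99 149
229 154 121 159 194 199 199 197 175 139 135 141 144 145 144 123 83 53 65 96 160 196 200 200 199 200 198 178 133 93 79 69 67 74 85 99 149
232 139 154 189 198 199 199 199 195 162 142 141 144 145 146 130 91 55 59 91 160 196 200 200 200 200 200 198 17
[... 2559 characters left out ...]
 109 110 110 111
250 109 110 110 112 112 112 112 112 112 109 108 109 107 104 97 87 22 124 154 161 165 169 98 92 109 111 109 111 110 110 111 110 111 111 110 111
253 112 111 110 108 108 108 110 111 110 110 111 112 112 111 111 111 110 109 110 109 111 111 111 110 110 111 110 108 110 110 110 110 110 110 110 110
col 182 V [177 184 180 183 183 184 184 178 148 100  88 130 183 129 123 138 139 139
 140 141 141 142 141 143 143 145 144 144 144 144 144 144 143 144 143 137
 154 163 130 150 182 185 185 184 185 186] col184 [182 188 183 184 184 183 175 111  89  76  88 124 150 110 131 142 143 144
 145 145 145 146 145 146 146 146 147 146 147 146 147 148 147 147 147 138
 155 184 136 129 179 185 185 185 186 186]
```

View pics/lid.png

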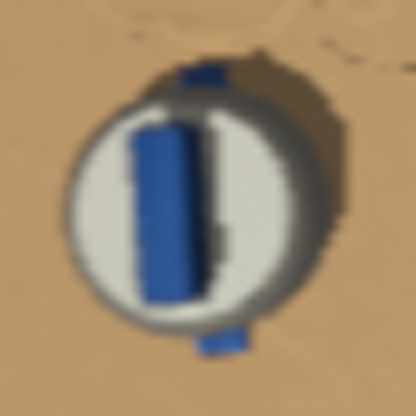

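The lid crop shows the bar top centred at about (183.7,234.4) and lugs at (189.4,217.3) and (191.4,250.6). That puts the lid at (0.478, 0.346) with yaw about 4°. The paddle is at (0.460, -0.098), yaw about 3°, and the grinder is at (0.520, 0.1385), yaw about -17°. Now I'll start moving.

>>> carry_out(
  deltas=[
    [-1, -0.54, 0, -0.35, 0],
    [-1, -0.54, 0, -0.7, 0],
    [-1, -0.54, 0, -0.817, 0],
    [-1, -0.54, 0, -0.817, 0],
  ],
  force=30,
)

```text
clock: 1.65
position: [0.3428, 0.4477, 0.2537]
ee_rot: [-0.023, 1.0, -0.0, 0.001]
ft_force: [-0.5, 1.1, -0.3]
grip_width: 0.5
grasp_force: 0.0
```

>>> carry_out(
  deltas=[
    [-0.07, -0.4, 0, 0, 0],
    [-0.15, -0.8, 0, 0, 0],
    [-0.17, -1, 0, 0, 0],
  ],
)

```text
clock: 2.02
position: [0.3731, 0.3002, 0.2535]
ee_rot: [-0.025, 1.0, 0.0, 0.0]
ft_force: [-0.5, 0.8, 0.3]
grip_width: 0.498
grasp_force: 0.0
```

>>> carry_out(
  deltas=[
    [-0.07, -0.4, 0, 0, 0],
    [-0.15, -0.8, 0, 0, 0],
    [-0.17, -1, 0, 0, 0],
  ],
)

```text
clock: 2.4
position: [0.4062, 0.1518, 0.2536]
ee_rot: [-0.025, 1.0, 0.0, 0.0]
ft_force: [0.3, 0.3, -0.2]
grip_width: 0.501
grasp_force: 0.0
```

>>> carry_out(
  deltas=[
    [-0.07, -0.4, 0, 0, 0],
    [-0.15, -0.8, 0, 0, 0],
    [-0.17, -1, 0.3, 0, 0],
  ],
)

```text
clock: 2.78
position: [0.4415, 0.0036, 0.2105]
ee_rot: [-0.025, 1.0, 0.001, 0.003]
ft_force: [0.8, 0.3, -0.2]
grip_width: 0.502
grasp_force: 0.0
```

>>> carry_out(
  deltas=[
    [-0.05, -0.35, 0.2, 0, 0],
    [-0.087, -0.68, 0.4, 0, 0],
    [-0.087, -0.68, 0.59, 0, 0],
    [-0.087, -0.68, 0.59, 0, 0],
    [-0.087, -0.68, 0.59, 0, 0],
  ],
)

```text
clock: 3.4
position: [0.458, -0.0947, 0.1208]
ee_rot: [-0.027, 1.0, 0.0, 0.001]
ft_force: [0.3, 0.6, 0.0]
grip_width: 0.503
grasp_force: 0.0
```

```bash
python3 - <<'E'
from h import *
o=manip.get_obs(); print(o["position"],o["joint_pos"])
t=camera("top"); s=camera("side")
u,v=[int(x) for x in proj(s,[.46,-.098,.06])]
a=cv2.resize(s["img"][v-60:v+60,u-60:u+60],(390,390),interpolation=2)
u,v=[int(x) for x in proj(t,[.46,-.098,.06])]
b=cv2.resize(t["img"][v-40:v+40,u-40:u+40],(390,390),interpolation=2)
save("pre.png",np.hstack([a,b]))
E
```

```text
[ 0.45804551 -0.09465436  0.12081985] [-0.41043239  0.11010491  0.54876992  2.04553427 -0.06854     1.00203023
  1.79675571]
```

View pics/pre.png

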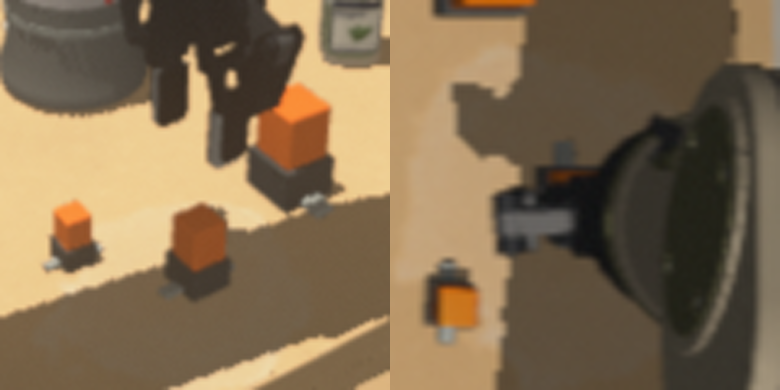

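Side crop: the gripper is above the middle paddle at (200,240), clear of the neighbours. Top crop: the fingers straddle it. I'll descend and grip.

>>> carry_out(
  deltas=[
    [-0.012, -0.023, 0.25, 0, 0],
    [-0.012, -0.023, 0.45, 0, 0],
    [-0.012, -0.023, 0.52, 0, 0],
    [-0.012, -0.023, 0.52, 0, 0],
    [-0.012, -0.023, 0.52, 0, -1],
    [-0.012, -0.023, 0.52, 0, -1],
    [-0.012, -0.023, 0.52, 0, -1],
    [-0.012, -0.023, 0.52, 0, -1],
  ],
  force=30,
)

```text
clock: 4.5
position: [0.4603, -0.0989, 0.0431]
ee_rot: [-0.026, 1.0, 0.0, 0.001]
ft_force: [-1.4, -0.8, 8.9]
grip_width: 0.276
grasp_force: 29.6
```

>>> carry_out(
  deltas=[
    [0, 0, -0.3, 0, -1],
    [0, 0, -0.7, 0, -1],
    [0, 0, -0.92, 0, -1],
    [0, 0, -0.92, 0, -1],
  ],
)

```text
clock: 5.0
position: [0.4609, -0.0991, 0.1828]
ee_rot: [-0.026, 1.0, 0.0, 0.003]
ft_force: [-0.0, 1.1, -1.2]
grip_width: 0.276
grasp_force: 29.6
```

```bash
python3 - <<'E'
from h import *
o=manip.get_obs(); print(o["position"],o["ee_rot"],o["joint_pos"].round(2) if hasattr(o["joint_pos"],'round') else o["joint_pos"],o["ft_force"],o["torque"])
s=camera("side"); P=pts(s)
u,v=[int(x) for x in proj(s,[.46,-.098,.15])]
save("held.png",s["img"][v-50:v+50,u-50:u+50],5)
E
```

```text
[ 0.46086021 -0.09907658  0.1828203 ] [-2.59610796e-02  9.99658385e-01  4.97014789e-04  2.98126937e-03] [-0.44  0.03  0.57  1.98 -0.02  1.14  1.76] [-0.03836975  1.09965643 -1.22542216] [-0.00745635 -0.01652272  0.05746504]
```

View pics/held.png

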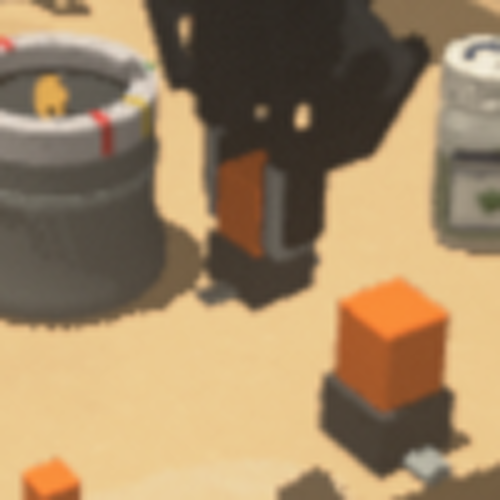

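The side crop shows the paddle held upright, with its hub at (262,265) in the crop and the grinder to the left. I'll carry it over to the grinder.

>>> carry_out(
  deltas=[
    [-0.1, 0.35, 0, 0, -1],
    [-0.2, 0.7, 0, 0, -1],
    [-0.24, 0.78, 0, 0, -1],
  ],
)

```text
clock: 5.42
position: [0.4887, 0.0234, 0.1785]
ee_rot: [-0.028, 1.0, 0.0, -0.001]
ft_force: [0.5, -0.6, -0.7]
grip_width: 0.276
grasp_force: 29.6
```

>>> carry_out(
  deltas=[
    [-0.1, 0.35, 0, 0.3, -1],
    [-0.2, 0.7, 0, 0.6, -1],
    [-0.237, 0.78, 0, 0.667, -1],
    [-0.237, 0.78, 0, 0.667, -1],
    [-0.237, 0.78, 0, 0.667, -1],
  ],
)

```text
clock: 6.05
position: [0.5183, 0.1367, 0.1793]
ee_rot: [0.149, 0.989, -0.0, -0.0]
ft_force: [-1.2, 0.0, -0.5]
grip_width: 0.273
grasp_force: 29.6
```

```bash
python3 - <<'E'
from h import *
o=manip.get_obs(); print(o["position"],o["ee_rot"],np.round(o["joint_pos"],2),o["ft_force"])
s=camera("side"); t=camera("top")
u,v=[int(x) for x in proj(s,[.52,.138,.12])]
a=cv2.resize(s["img"][v-45:v+45,u-45:u+45],(400,400),interpolation=2)
u,v=[int(x) for x in proj(t,[.52,.138,.12])]
b=cv2.resize(t["img"][v-40:v+40,u-40:u+40],(400,400),interpolation=2)
save("over.png",np.hstack([a,b]))
E
```

```text
[0.51833525 0.13666661 0.17927592] [ 1.48577199e-01  9.88900622e-01 -4.91586587e-04 -3.65560850e-04] [-0.7   0.19  0.4   1.81 -0.08  1.15  1.  ] [-1.22046585  0.0029596  -0.53180584]
```

View pics/over.png

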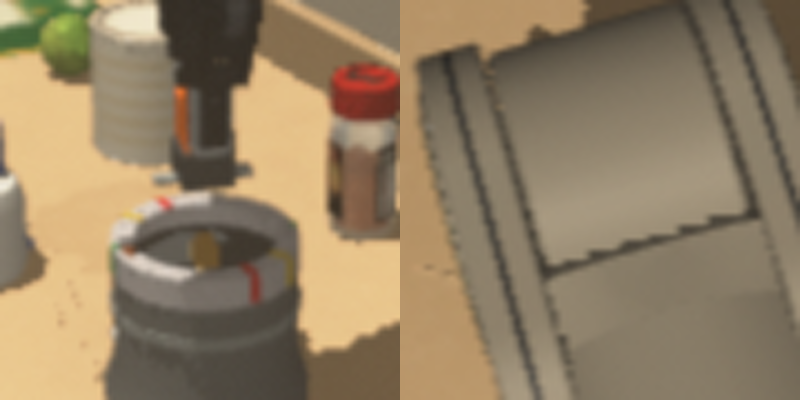

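The side crop shows the paddle above the shaft, hub at (205,165) and shaft at (205,250). I'll lower it to just above the shaft and check the settled pose.

>>> carry_out(
  deltas=[
    [0, 0, 0.15, 0, -1],
    [0, 0, 0.18, 0, -1],
    [0, 0, 0.18, 0, -1],
  ],
)

```text
clock: 6.52
position: [0.5185, 0.138, 0.153]
ee_rot: [0.148, 0.989, -0.0, -0.0]
ft_force: [0.1, -0.6, -0.6]
grip_width: 0.272
grasp_force: 29.6
```

```bash
python3 - <<'E'
from h import *
s=camera("side"); P=pts(s); im=s["img"]; hsv=cv2.cvtColor(im,cv2.COLOR_RGB2HSV).astype(int)
o=manip.get_obs(); print(o["position"],o["ee_rot"],o["ft_force"])
u,v=[int(x) for x in proj(s,[.52,.138,.12])]
save("near.png",im[v-30:v+30,u-30:u+30],9)
# predicted silhouettes: hub bottom corners if centre=(.520,.1385)
E
```

```text
[0.51879343 0.13815779 0.15336282] [1.48284669e-01 9.88944684e-01 1.46885593e-04 2.17468709e-04] [-0.12037095 -0.11436346 -0.51691002]
```

View pics/near.png

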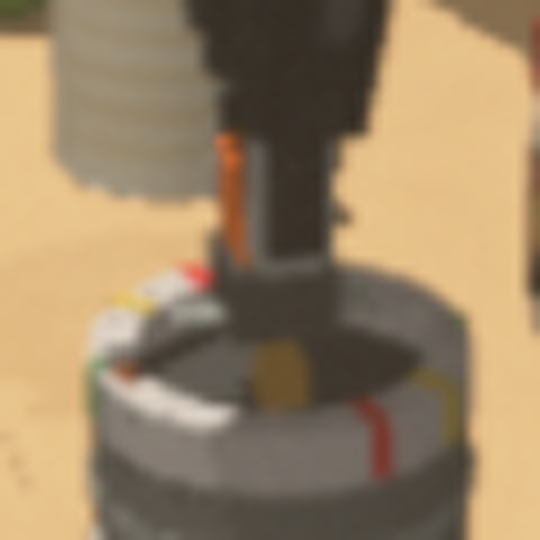

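The hub centre (280) and shaft centre (282) line up in the picture, so I'll insert.

>>> carry_out(
  deltas=[
    [-0.005, 0.005, 0.04, 0, -1],
    [-0.005, 0.005, 0.08, 0, -1],
    [-0.005, 0.005, 0.12, 0, -1],
    [-0.005, 0.005, 0.16, 0, -1],
    [-0.005, 0.005, 0.16, 0, -1],
  ],
)

```text
clock: 7.2
position: [0.5195, 0.1388, 0.1284]
ee_rot: [0.148, 0.989, -0.0, -0.0]
ft_force: [1.5, -0.2, -2.0]
grip_width: 0.27
grasp_force: 29.4
```

>>> carry_out(
  deltas=[
    [0, 0, 0.015, 0, -1],
    [0, 0, 0.015, 0, 0],
    [0, 0, 0.015, 0, 0],
    [0, 0, -0.02, 0, 0.1],
    [0, 0, -0.3, 0, 0.1],
    [0, 0, -0.6, 0, 0.1],
    [0, 0, -0.6, 0, 0.1],
  ],
)

```text
clock: 8.07
position: [0.5212, 0.1394, 0.2226]
ee_rot: [0.148, 0.989, 0.002, 0.003]
ft_force: [-1.0, -0.4, 0.3]
grip_width: 0.546
grasp_force: 0.0
```

```bash
python3 - <<'E'
from h import *
s=camera("side"); P=pts(s); im=s["img"]; hsv=cv2.cvtColor(im,cv2.COLOR_RGB2HSV).astype(int)
o=manip.get_obs(); print(o["position"],o["ee_rot"],np.round(o["joint_pos"],2))
u,v=[int(x) for x in proj(s,[.52,.138,.12])]
m=(hsv[...,0]<16)&(hsv[...,1]>170)&(np.hypot(P[...,0]-.52,P[...,1]-.138)<.03); q=P[m]
print(m.sum(), "grip z max",np.percentile(q[:,2],[50,97]) if m.sum() else 0)
save("seated.png",im[v-35:v+35,u-35:u+35],7)
E
```

```text
[0.52023613 0.13921053 0.22037917] [0.14806955 0.98897566 0.00099695 0.00124975] [-0.71  0.16  0.4   1.76 -0.07  1.23  0.99]
136 grip z max [0.12521492 0.13365904]
```

View pics/seated.png

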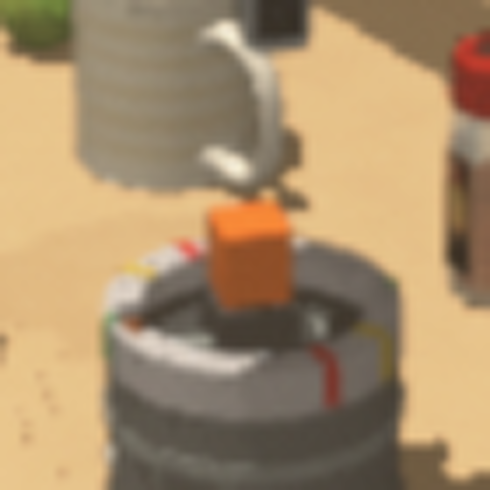

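The crop shows the paddle seated on the shaft, grip top at z = 0.1337 against the expected 0.133, and let go. Next is the lid.

>>> carry_out(
  deltas=[
    [0.17, 0.3, 0, 0, 0.1],
    [0.337, 0.618, 0, 0, 0.1],
    [0.337, 0.618, 0, 0, 0.1],
  ],
)

```text
clock: 8.5
position: [0.4959, 0.247, 0.2172]
ee_rot: [0.144, 0.99, -0.0, -0.001]
ft_force: [0.1, -1.0, -0.6]
grip_width: 0.551
grasp_force: 0.0
```

>>> carry_out(
  deltas=[
    [0.17, 0.3, 0, -0.35, 0.1],
    [0.337, 0.618, 0.2, -0.7, 0.1],
    [0.337, 0.618, 0.4, -0.7, 0.1],
    [0.337, 0.618, 0.4, -0.7, 0.1],
    [0.337, 0.618, 0.4, -0.7, 0.1],
  ],
)

```text
clock: 9.12
position: [0.478, 0.3447, 0.1596]
ee_rot: [-0.034, 0.999, -0.0, 0.0]
ft_force: [0.6, 0.1, 0.4]
grip_width: 0.55
grasp_force: 0.0
```

```bash
python3 - <<'E'
from h import *
s=camera("side"); im=s["img"]
o=manip.get_obs(); print(o["position"],o["ee_rot"],np.round(o["joint_pos"],2))
u,v=[int(x) for x in proj(s,[.478,.346,.1])]
save("lidpre.png",im[v-40:v+40,u-40:u+40],6)
E
```

```text
[0.47818397 0.34509153 0.16011982] [-3.36648380e-02  9.99432855e-01  3.84804432e-04  7.05949733e-04] [-0.89  0.32  0.23  1.69 -0.08  1.14  1.  ]
```

View pics/lidpre.png

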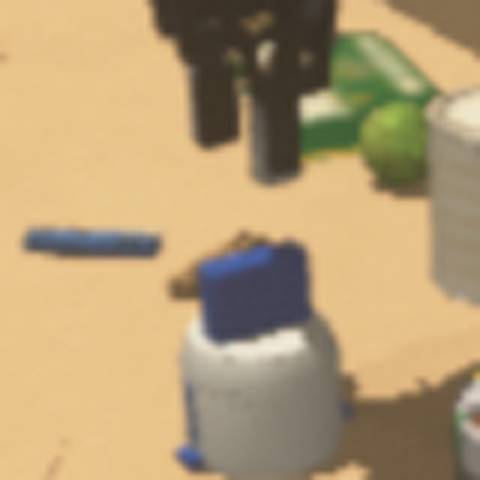

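The gripper is right above the lid bar (250,290 in the crop), fingers across it. I'll descend and grip.

>>> carry_out(
  deltas=[
    [0, 0.005, 0.3, 0, 0.1],
    [0, 0.005, 0.48, 0, 0.1],
    [0, 0.005, 0.48, 0, 0.1],
    [0, 0.005, 0.48, 0, -1],
    [0, 0.005, 0.48, 0, -1],
    [0, 0.005, 0.48, 0, -1],
    [0, 0.005, 0.48, 0, -1],
  ],
  force=60,
)

```text
clock: 10.05
position: [0.4781, 0.3472, 0.0888]
ee_rot: [-0.035, 0.999, 0.001, 0.001]
ft_force: [-0.4, -0.8, 7.7]
grip_width: 0.176
grasp_force: 59.5
```

>>> carry_out(
  deltas=[
    [0, 0, -0.35, 0, -1],
    [0, 0, -0.7, 0, -1],
    [0, 0, -1, 0, -1],
    [0, 0, -1, 0, -1],
    [0, 0, -1, 0, -1],
  ],
)

```text
clock: 10.68
position: [0.4767, 0.3464, 0.2363]
ee_rot: [-0.035, 0.999, -0.0, -0.0]
ft_force: [0.0, 0.1, -2.6]
grip_width: 0.175
grasp_force: 59.2
```

>>> carry_out(
  deltas=[
    [-0.03, -0.2, -0.06, 0, -1],
    [-0.06, -0.45, -0.06, 0, -1],
    [-0.09, -0.703, -0.06, 0, -1],
    [-0.09, -0.703, -0.06, 0, -1],
  ],
)

```text
clock: 11.18
position: [0.4983, 0.2385, 0.2445]
ee_rot: [-0.032, 0.999, -0.001, -0.001]
ft_force: [-0.0, 1.7, -2.5]
grip_width: 0.175
grasp_force: 58.9
```

>>> carry_out(
  deltas=[
    [-0.03, -0.2, 0, 0.2, -1],
    [-0.06, -0.45, 0, 0.45, -1],
    [-0.09, -0.703, 0, 0.69, -1],
    [-0.09, -0.703, 0, 0.69, -1],
    [-0.09, -0.703, 0, 0.69, -1],
    [-0.09, -0.703, 0, 0.69, -1],
  ],
)

```text
clock: 11.92
position: [0.5182, 0.1395, 0.2453]
ee_rot: [0.144, 0.99, -0.0, -0.0]
ft_force: [0.1, 1.0, -1.7]
grip_width: 0.175
grasp_force: 58.9
```

```bash
python3 - <<'E'
from h import *
s=camera("side"); im=s["img"]
o=manip.get_obs(); print(o["position"],o["ee_rot"],np.round(o["joint_pos"],2),o["ft_force"])
u,v=[int(x) for x in proj(s,[.52,.138,.15])]
save("lidover.png",im[v-50:v+50,u-50:u+50],5)
E
```

```text
[0.51822251 0.1393426  0.24537035] [ 1.44251782e-01  9.89540956e-01 -8.03575277e-05 -3.36475407e-04] [-0.71  0.14  0.4   1.73 -0.06  1.29  0.98] [ 0.09951785  0.82314641 -1.62536435]
```

View pics/lidover.png

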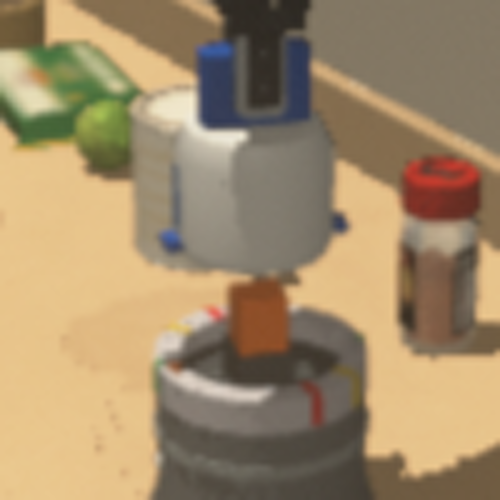

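The lid is held upright above the paddle, lugs at (172,240) and (340,222) in line with the notches. I'll lower it to the collar, then in.

>>> carry_out(
  deltas=[
    [-0.01, 0, 0.12, 0.01, -1],
    [-0.01, 0, 0.24, 0.01, -1],
    [-0.01, 0, 0.33, 0.01, -1],
    [-0.01, 0, 0.34, 0.01, -1],
    [-0.01, 0, 0.34, 0.01, -1],
  ],
)

```text
clock: 12.6
position: [0.5202, 0.1376, 0.1949]
ee_rot: [0.148, 0.989, 0.0, 0.0]
ft_force: [0.1, -0.4, -1.1]
grip_width: 0.178
grasp_force: 59.1
```

>>> carry_out(
  deltas=[
    [0, 0, 0.03, 0, -1],
    [0, 0, 0.06, 0, -1],
    [0, 0, 0.09, 0, -1],
    [0, 0, 0.12, 0, -1],
    [0, 0, 0.12, 0, -1],
  ],
)

```text
clock: 13.22
position: [0.5199, 0.1375, 0.1764]
ee_rot: [0.148, 0.989, -0.0, -0.0]
ft_force: [-0.6, 1.0, -1.3]
grip_width: 0.171
grasp_force: 59.1
```

>>> carry_out(
  deltas=[
    [0, 0, 0.01, 0, -1],
    [0, 0, 0.017, 0, -1],
    [0, 0, 0.017, 0, -1],
  ],
)

```text
clock: 13.6
position: [0.52, 0.1376, 0.1742]
ee_rot: [0.148, 0.989, 0.0, -0.0]
ft_force: [0.5, -0.4, -2.6]
grip_width: 0.18
grasp_force: 59.1
```

The lid is down (TCP z 0.1742, about 0.4 mm from seated). I'll twist it clockwise in two steps.

>>> carry_out(
  deltas=[
    [0, 0, 0, 0.2, -1],
    [0, 0, 0, 0.4, -1],
    [0, 0, 0, 0.6, -1],
    [0, 0, 0, 0.75, -1],
    [0, 0, 0, 0.75, -1],
  ],
)

```text
clock: 14.22
position: [0.5202, 0.1378, 0.1744]
ee_rot: [0.338, 0.941, 0.0, 0.0]
ft_force: [1.1, -0.5, -2.7]
grip_width: 0.177
grasp_force: 58.9
```

>>> carry_out(
  deltas=[
    [0, 0, 0, 0.2, -1],
    [0, 0, 0, 0.4, -1],
    [0, 0, 0, 0.6, -1],
    [0, 0, 0, 0.75, -1],
    [0, 0, 0, 0.75, -1],
    [0, 0, 0, 0.75, -1],
    [0, 0, 0, 0.75, -1],
  ],
)

```text
clock: 15.1
position: [0.5202, 0.1377, 0.1744]
ee_rot: [0.515, 0.857, 0.0, 0.0]
ft_force: [1.6, 0.8, -2.5]
grip_width: 0.176
grasp_force: 59.0
```

```bash
python3 - <<'E'
from h import *
o=manip.get_obs(); q=o["ee_rot"]; print(o["position"],"bar deg",2*np.degrees(np.arctan2(q[1],q[0]))-180,np.round(o["joint_pos"],2),o["ft_force"],o["torque"],o["grasp_force"])
s=camera("side"); P=pts(s); im=s["img"]; hsv=cv2.cvtColor(im,cv2.COLOR_RGB2HSV).astype(int)
near=np.hypot(P[...,0]-.52,P[...,1]-.138)<.036
w=near&(hsv[...,1]<60)&(hsv[...,2]>120)&(P[...,2]>.105); print("cup top z",np.percentile(P[w][:,2],[50,98]), w.sum())
b=near&(hsv[...,0]>95)&(hsv[...,0]<128)&(hsv[...,1]>100)&(P[...,2]>.148)
x=P[b]; print("bar top z",np.percentile(x[:,2],97),b.sum())
c=x[:,:2]-x[:,:2].mean(0); e=np.linalg.svd(c,full_matrices=False)[2][0]; print("bar dir deg",np.degrees(np.arctan2(e[1],e[0])))
for y in [1]:
    m=(np.hypot(P[...,0]-.52,P[...,1]-.138)<.055)&(hsv[...,0]>=20)&(hsv[...,0]<=34)&(hsv[...,1]>110)&(P[...,2]>.09)
    n,l,st,cc=cv2.connectedComponentsWithStats(m.astype(np.uint8))
    for i in range(1,n):
        if st[i,4]>3: q=P[l==i].mean(0); print("yellow",q.round(3),np.degrees(np.arctan2(q[1]-.1385,q[0]-.52)))
E
```

```text
[0.52024077 0.13765868 0.17437287] bar deg -61.95069813809192 [-0.77  0.21  0.48  1.82 -0.11  1.14  0.24] [ 1.56611385  0.80223336 -2.51858044] [ 0.14951652 -0.49259921  0.12507763] 59.03835117816925
cup top z [0.1388131  0.14740559] 300
bar top z 0.185926198113616 13
bar dir deg -113.45999381769366
yellow [0.497 0.177 0.103] 120.76411443172442
yellow [0.544 0.094 0.098] -62.24155820609029
```

The bar is at -62° with the yellow marks at -62°. The wrist moment of 0.125 N m matches the spring's 0.12 at pulse, and the lugs are under the flange. Handing in.

```bash
python3 -c "
from h import *
print(ticket.hand_in())"
```

```text
the job is handed in; nothing more can be done
None
```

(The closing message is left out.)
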